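Find the balance point of a loaded display rail and mark it with its hanging clip

TASK

Slide the wooden display rail by its peg along the stand, over the narrow brass ledge, until it tips over to the far (green pot) side by itself, then ease it back until it balances level on the ledge with nothing touching it. Then mark the balance point: set the red-tabbed hanging clip astride the rail, down on it and squarely over the ledge, and leave the rail balanced level with the clip on it. Push and press gently, keep the rail on its stand and leave the other things on the table where they are.

Things in the scene. Friction and masses are not known exactly. Their poses are not given: they have to be found in the camera images.
- ledge (a point): Top centre of the flat brass ledge (the fulcrum) of the fixed wooden stand, 70 mm above the table. Its y axis runs along the rail, z up. The ledge is 16 mm wide along y, 44 mm across (x), on a rubber mount: near balance the untouched rail leans about 0.005 rad per mm that its weight is off the ledge's centre, and more than some 8 mm off it tips fully. Rocking dies down in 1 to 2 s. Place and yaw vary.
- stand: The same balance stand, base 85 x 280 x 12 mm; origin on the table under ledge, same axes. Forks (20 mm long) stand at y = -110 and +110 mm: their floors, the rests, are 63 mm above the table, 7 mm lower than the ledge; their cheeks (tops 84 mm above the table) guide the rail sideways with 1.5 mm play each side.
- rail_center (a point): Geometric centre of the loose wooden display rail, a square bar 24 x 400 x 24 mm, y along its length, z out of its top. At the start it lies about 65 to 75 mm to the -y side of the ledge, tilted 0.06 rad down onto the -y rest. Balanced on the ledge it is level, this centre 82 mm above the table; with its weight past the ledge it tips 0.06 rad down onto the +y rest.
- rail: The same rail; origin at the centre of its underside. Two mended pots are fixed on its top, 38 mm across, 40 mm high: green at y = +165 mm, terracotta at y = -165 mm. Their weights differ from run to run (70 to 140 g each, bar 180 g), so the balance point, up to 30 mm either side of the centre, is hidden.
- rail_front (a point): Centre of the rail's +y end face (green pot end), 200 mm from rail_center. 82 mm above the table when the rail is level, 9 to 15 mm lower when it has tipped to the far side.
- rail_rear (a point): Centre of the rail's -y end face (terracotta pot end), 200 mm from rail_center. 82 mm above the table when the rail is level.
- peg (a point): Centre of the dark upright peg on the rail, 14 mm diameter, 36 mm high (this point 18 mm above the rail's top), at rail y = -100 mm. Fingers standing loosely on both its sides can push the rail either way (1 to 4 N against friction). A push up here also tips the rail, some 1 to 3 cm too early; it shows its balance only untouched.
- clip_grip (a point): Grip centre of the loose hanging clip's red upright tab: 10 mm thick (clip x), 24 mm wide (clip y), 38 mm high; this point is 17 mm below the tab's top, 21 mm above the brass saddle plate (39 x 24 x 5 mm) and 26 mm above the plate's underside, which is to rest on the rail's top. The clip starts standing on its cheeks on the table.
- clip: The same clip, 40 g; origin 40 mm below clip_grip, level with the lower ends of its two cheeks. The cheeks are 14 mm deep below the plate and 29 mm apart inside (across clip x), to sit astride the 24 mm rail with clip y along the rail (either way round).
- glue_jar: Bystander: amber glue jar with white lid, 48 mm diameter, 70 mm high; origin under its centre. It, shard_a and the clip may have changed places.
- shard_a: Bystander: flat green potsherd, about 65 x 45 x 8 mm; origin under its centre.
- shard_b: Bystander: flat green potsherd behind the stand, as shard_a.
- shard_c: Bystander: flat terracotta potsherd behind the stand, as shard_a.
- brush: Bystander: paint brush lying to the left.
- bowl: Bystander: green bowl 110 mm across, 60 mm high, to the right.
Not all that is in view belongs to the job. Leave any black look-alike of the clip alone.

How it is judged:
By the outcome, as a careful person would: the job done as asked, in the order asked, and still so for the second after the job is handed in, with the robot touching nothing.
It also fails if it takes over 72 s, if anything falls off the work surface, if the arm or the gripper's body presses on something with over 40 N, if the wrist force passes 120 N, or if a joint passes its speed limit or range.

ROBOT

A 7-joint arm with a two-finger parallel gripper is mounted at the origin on the work surface. World frame = base frame: x ahead of the robot, y to its left, z up, the work surface at z = 0. Lengths are in m, angles in rad, forces in N, time in s.
With the tool pointing down it reaches from about 0.425 to 0.825 m from the base axis. Payload 3.6 kg.
Tool frame: the origin (TCP) lies at the very end of the fingers, on their centre line; the grasp point (between the pads) lies behind it (ctrl.grip_depth is the z of the grasp point in the tool frame, in m); z points along the fingers, y is the line along which they close (so a half turn about z gives the same grasp; the last joint's range is limited). The gripper opens to 85 mm and grips with 20 to 120 N. Pads are 22 mm wide; open, the fingers measure 114 mm over their backs; the gripper's body (76 mm by 85 mm) begins 54 mm behind the grasp point. The pads swing forward as they close: fully open they stand 13 mm farther back than shut.
Start: joints at [-1.175, 0.615, -0.013, 1.423, 0.008, 1.103, -0.04], TCP at [0.266, 0.593, 0.231] pointing down, gripper open.
Joint ranges: [-3.12, 3.12], [-0.3, 2.06], [-1.34, 1.32], [0.26, 2.42], [-1.36, 4.5], [0.01, 1.98], [-2.84, 2.84]. Speed limits (rad/s): [2.79, 2.79, 3.14, 3.14, 3.14, 3.14, 3.14].

INTERFACE

Orientations are given as a rotation vector (axis times angle).
In Python, from plant import ctrl, eyes gives the robot as it stands.
- The arm moves only by the tool servo_tool, never from a script. Its argument "rows" is a list of rows, each a list of 2 entries, a list of its own where there are three numbers: the shift along the world's x, y, z in m, then the turn about the world's z in rad. In form: [[[dx, dy, dz], turn], ...]. A call has 1 to 10 rows; each row shifts and turns the commanded pose from where the row before left it; what a row does not reach is not made up. A row lasts 1/10 s, in which the tool goes at most 50 mm and 8.59 degrees, less where a joint would pass 70% of its speed; a pose out of reach is approached as far as the arm can. A call is refused whole if a number of a shift passes 0.05 or a number of a turn 0.15, either way. A call with a gripper value outside its range is refused whole. "claw" is the opening, from -1 (shut) to 1 (fully open), set as the call begins (left out, the last holds). The fingers move at their own pace and stop on an object; the grip force is fixed at half the most. Time passes only in rows, so rows that do not move let the fingers close. It gives the time, the measured TCP pose, the force, the opening and the grip force at its end, in the units of the state.
- ctrl.sense(): the state, without advancing time (a new reading comes with each control period).
- eyes.get_image(name): name is "scene" or "top" or "wrist"; returns (picture, depth): 480x640x3 uint8, blue, green, red; 480x640 float32, m along the optical axis (not along the pixel's ray), 0 where there is no reading.
- eyes.camera_params(name): a dict with "K" (3x3 intrinsics, pixels), "cam_to_world" (4x4, takes a point from camera to world coordinates). Camera axes: x right, y down, z forward; pixel columns grow to the right and rows downward; lengths in m; the calibration is good to about 2 mm. A picture is of the moment at which its call begins: read the wrist's pose just before it. camera_params takes no time and is no camera call; for the wrist camera it gives the pose at the moment of the call.
- ctrl.finish_job(): hands the job in; it is judged then, once.
The state is a dict: "t": time; "q": joint angles; "dq": joint speeds; "joint_efforts": joint torques, N m; "tcp_pos": TCP position; "ee_rot": TCP orientation; "force": force on the tool from outside, world axes, zero at the start; "torque": the same for the moment, N m; "width": opening from 0.0 (shut) to 1.0 (fully open); "grasp_force": force on a finger pad.
Only numpy, scipy, OpenCV 4.12 (cv2) and the standard library are available. Lean on these libraries where they do the work, as an engineer would, in place of code of your own. Each camera call takes 0.05 s, during which the arm holds its last target. There are 200 camera calls.

## Working session

There is one attempt and no reset: what is moved stays moved. The work goes in short steps, Python scripts to look and compute and a tool call to move; the robot and the scene stay as the last step left them, time stands still between calls to the robot, and variables do not carry over. Pictures are saved under pics/ and viewed, at most 10 in all, crops included, and the job is handed in when it is done.

Besides the shell and the picture viewer there is one more tool, called after "Emit:" by a JSON object that holds its "api" and its "payload". servo_tool: Moves the arm, as the interface text tells. Its arguments: {"type":"object","properties":{"rows":{"type":"array"},"claw":{"type":"number"}},"required":["rows"]}

```bash
mkdir -p pics; cat > h.py <<'E'
import numpy as np, cv2
from plant import ctrl, eyes
def grab(n):
    P=eyes.camera_params(n); im,d=eyes.get_image(n); return im,d,P['K'],P['cam_to_world']
def cloud(d,K,T):
    v,u=np.mgrid[0:480,0:640]
    p=np.stack([(u-K[0,2])/K[0,0]*d,(v-K[1,2])/K[1,1]*d,d],-1)
    w=p@T[:3,:3].T+T[:3,3]; w[d<=0]=np.nan
    return w
E
python3 - <<'E'
from h import *
s=ctrl.sense(); print(s['t'],s['tcp_pos'],s['ee_rot'],s['force'],ctrl.grip_depth)
a=[]
for n in('scene','top'):
    im,d,K,T=grab(n); np.savez(''+n+'0.npz',im=im,d=d,K=K,T=T); cv2.imwrite(f'pics/{n}0.png',im); print(n,T.round(3).tolist(),K[0,0])
E
```

```text
0.0 [0.26577661 0.59230711 0.23011196] [-0.65745511 -3.07150454  0.0040965 ] [-0.78253244 -0.07838833 -0.61785272] -0.0187
scene [[-0.515, 0.652, -0.556, 1.474], [0.857, 0.387, -0.34, 0.593], [-0.007, -0.652, -0.758, 1.273], [0.0, 0.0, 0.0, 1.0]] 509.05220462201197
top [[0.03, -0.999, 0.037, 0.529], [-0.999, -0.029, 0.024, 0.024], [-0.023, -0.038, -0.999, 1.31], [0.0, 0.0, 0.0, 1.0]] 526.4486766593822
```

View pics/scene0.png

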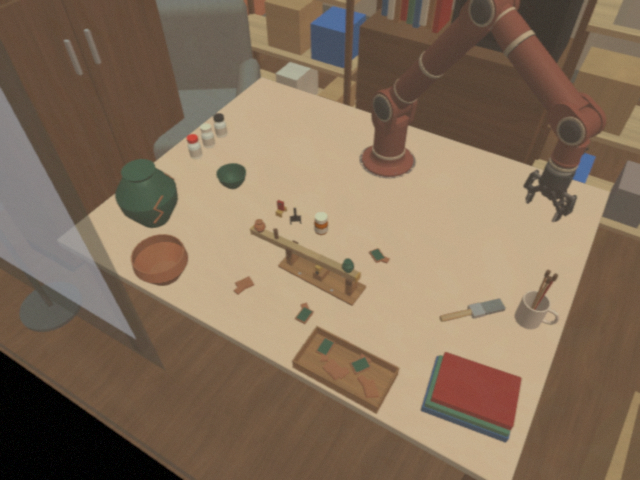

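View pics/top0.png

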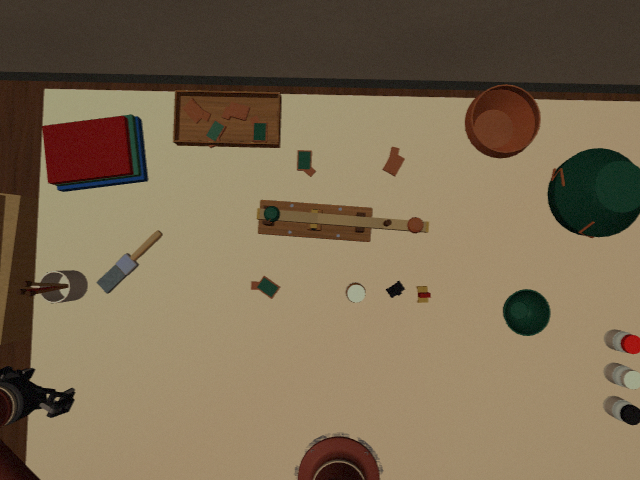

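The scene picture shows the stand with its rail, the jar, the shards and the tray. In the top picture the rail runs from (258,213) with the green pot to (428,227) with the terracotta pot, and the peg is at (388,223). There are two clip-like things: the brass one with a red tab at (424,294) and the black one at (396,289). The red-tabbed one fits the description. I'll confirm that in a crop and measure.

```bash
python3 - <<'E'
from h import *
z=np.load('top0.npz'); im,d,K,T=[z[k] for k in('im','d','K','T')]
w=cloud(d,K,T)
a=cv2.resize(im[190:310,240:440],(800,480),interpolation=cv2.INTER_CUBIC); cv2.imwrite('pics/crop1.png',a)
hsv=cv2.cvtColor(im,cv2.COLOR_BGR2HSV)
def rep(n,m):
    p=w[m]; p=p[~np.isnan(p[:,0])]; c=p.mean(0); q=p[:,:2]-c[:2]; e,V=np.linalg.eigh(q.T@q/len(q)); v=V[:,1]
    pr=q@v; print(n,len(p),c.round(4),'zmax',np.percentile(p[:,2],[5,50,95]).round(4),'ang',np.degrees(np.arctan2(v[1],v[0])).round(2),'ext',pr.min().round(4),pr.max().round(4),'sd',np.sqrt(e).round(4)); return c,v
v,u=np.mgrid[0:480,0:640]
box=lambda a,b,c,e:(u>=a)&(u<=b)&(v>=c)&(v<=e)
Z=w[...,2]
rep('table',box(440,460,250,280))
rep('clip all',box(412,436,282,306)&(Z>.012))
red=box(412,436,282,306)&((hsv[...,0]<8)|(hsv[...,0]>172))&(hsv[...,1]>150)
rep('red',red); rep('redtop',red&(Z>.05))
rep('plate',box(412,436,282,306)&(Z>.012)&(Z<.03))
R=box(250,435,195,240)
rep('rail+',R&(Z>.06)&(Z<.115))
rep('stand base',R&(Z>.006)&(Z<.02))
rep('pots',box(255,285,200,230)&(Z>.115)); rep('terra',box(400,430,210,240)&(Z>.1))
rep('peg',box(375,398,212,234)&(Z>.1+.0))
for x in range(260,430,6):
    c=w[205:235,x]; k=np.nanargmax(c[:,2]); print(x,c[k].round(3),end=';')
E
```

```text
table 648 [ 0.5288 -0.2617 -0.0012] zmax [-0.0055 -0.0013  0.0034] ang -179.07 ext -0.0374 0.0375 sd [0.0149 0.0221]
clip all 177 [ 0.4567 -0.1917  0.0295] zmax [0.0142 0.0198 0.0581] ang 178.17 ext -0.0195 0.021 sd [0.0073 0.0112]
red 54 [ 0.4563 -0.1892  0.0512] zmax [0.0277 0.0551 0.0592] ang 97.59 ext -0.0132 0.0088 sd [0.0031 0.0069]
redtop 43 [ 0.4563 -0.1907  0.0555] zmax [0.0506 0.0559 0.0592] ang 97.63 ext -0.0117 0.0102 sd [0.0032 0.0063]
plate 120 [ 0.457 -0.192  0.018] zmax [0.0139 0.0176 0.0225] ang 179.2 ext -0.019 0.0211 sd [0.0071 0.0134]
rail+ 1812 [0.625  0.0052 0.0887] zmax [0.0723 0.0888 0.1046] ang 87.53 ext -0.1982 0.2021 sd [0.0091 0.1065]
stand base 2202 [0.6263 0.0737 0.0109] zmax [0.0068 0.0108 0.0151] ang 88.22 ext -0.2915 0.1667 sd [0.0302 0.081 ]
pots 208 [0.6322 0.1687 0.132 ] zmax [0.119  0.1318 0.1419] ang 143.08 ext -0.018 0.0182 sd [0.009  0.0093]
terra 189 [ 0.6178 -0.1569  0.113 ] zmax [0.1022 0.1136 0.1221] ang 92.48 ext -0.0191 0.0173 sd [0.0086 0.0087]
peg 37 [ 0.6211 -0.0938  0.1169] zmax [0.1062 0.1177 0.1212] ang 104.09 ext -0.0073 0.0064 sd [0.0037 0.0041]
260 [0.624 0.198 0.106];266 [0.632 0.18  0.145];272 [0.639 0.167 0.142];278 [0.632 0.154 0.131];284 [0.63  0.143 0.104];290 [0.633 0.13  0.101];296 [0.636 0.116 0.098];302 [0.625 0.102 0.099];308 [0.63  0.088 0.098];314 [0.626 0.074 0.094];320 [0.633 0.061 0.096];326 [0.619 0.046 0.099];332 [0.631 0.033 0.096];338 [0.623 0.019 0.091];344 [0.626 0.005 0.092];350 [ 0.617 -0.009  0.092];356 [ 0.636 -0.023  0.09 ];362 [ 0.62  -0.037  0.09 ];368 [ 0.623 -0.051  0.09 ];374 [ 0.626 -0.065  0.087];380 [ 0.631 -0.079  0.087];386 [ 0.619 -0.089  0.121];392 [ 0.62  -0.106  0.089];398 [ 0.632 -0.121  0.084];404 [ 0.616 -0.135  0.084];410 [ 0.617 -0.145  0.114];416 [ 0.612 -0.157  0.122];422 [ 0.615 -0.171  0.119];428 [ 0.616 -0.191  0.08 ];
```

View pics/crop1.png

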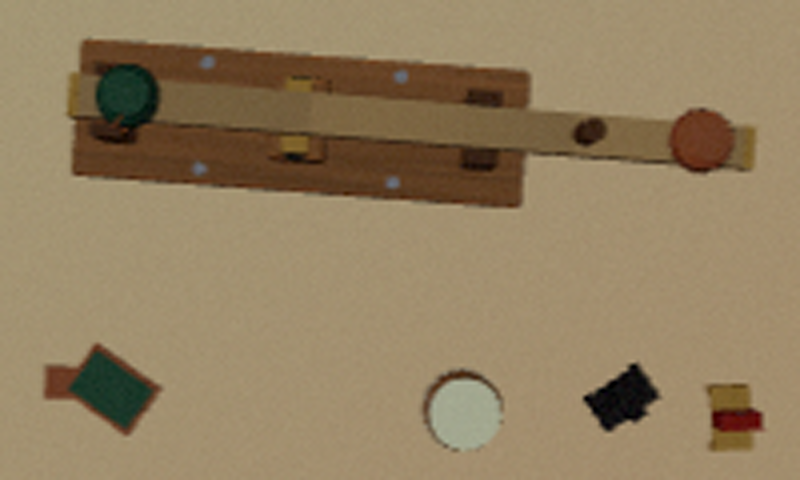

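The crop confirms it: the brass saddle plate with the red tab is at crop (735,418), which is (424,294) in the full picture. The black look-alike at crop (620,397) is to be left alone. The ledge shows as brass at crop (298,85) and (293,145).

```bash
cat >> h.py <<'E'
def tilt(n=4):
    """mean rail-top slope (dz per m along rail), rail frame from top camera"""
    im=0;D=[]
    for _ in range(n):
        im,d,K,T=grab('top'); D.append(np.where(d>0,d,np.nan))
    return im,np.nanmean(D,0),K,T
RD=np.array([0.0442,0.999]); RD/=np.linalg.norm(RD); NX=np.array([RD[1],-RD[0]])
def rail(n=4,verbose=1,data=None):
    im,d,K,T=data or tilt(n); w=cloud(d,K,T).reshape(-1,3); c=im.reshape(-1,3).astype(int)
    q=w[:,:2]-[0.625,0.0059]; s=q@RD; x=q@NX; z=w[:,2]
    with np.errstate(invalid='ignore'):
        top=(abs(x)<.009)&(abs(s)<.3)&(z>.065)&(z<.14)
        green=top&(z>.112)&(c[:,1]>c[:,2]+8)
        ter=top&(z>.105)&(c[:,2]>c[:,1]+25)
    return im,w,c,s,x,z,top,green,ter
def report(n=4,**k):
    im,w,c,s,x,z,top,green,ter=rail(n,**k)
    m=top&np.isfinite(z); f=None
    g=np.median(s[green]); t=np.median(s[ter]); 
    m&=(s>t+.025)&(s<g-.025)&(z<.108); mid=(g+t)/2
    m&=~(abs(s-(mid-.1))<.014)
    for _ in range(3):
        f=np.polyfit(s[m],z[m],1); r=z[m]-np.polyval(f,s[m]); i=np.where(m)[0]; m[i[abs(r)>.008]]=False
    print('green s %.4f terra s %.4f mid %.4f | slope %.4f z@mid %.4f npts %d'%(g,t,mid,f[0],np.polyval(f,mid),m.sum()), 'potz',np.median(z[green]).round(4),np.median(z[ter]).round(4))
    return f
E
python3 - <<'E'
from h import *
z=np.load('top0.npz'); data=tuple(z[k] for k in('im','d','K','T'))
report(data=data)
f=report(6)
im,d,K,T=data; w=cloud(d,K,T); hsv=cv2.cvtColor(im,cv2.COLOR_BGR2HSV)
q=w[...,:2]-[0.625,0.0059]; s=q@RD; x=q@NX; Z=w[...,2]
br=(Z>.055)&(Z<.082)&(abs(x)>.0135)&(abs(x)<.03)&(s>.03)&(s<.11)
for n,m in(('both',br),('x+',br&(x>0)),('x-',br&(x<0))): print(n,m.sum(),s[m].mean(),s[m].min(),s[m].max(),x[m].mean(),Z[m].mean())
# stand base rectangle
m=((Z>.004)&(Z<.03)&(abs(x)<.07)&(abs(s-.07)<.18)&(hsv[...,1]>100)).astype(np.uint8)
P=w[(m>0)&(Z>.006)&(Z<.018)][:,:2].astype(np.float32); print('base rect',cv2.minAreaRect(P*1000))
lo,hi=np.percentile((P-[0.625,0.0059])@RD,[1,99]);xl,xh=np.percentile((P-[0.625,0.0059])@NX,[1,99]);print(lo,hi,(lo+hi)/2,xl,xh)
for a,b in((-.04,-.02),(.16,.18)):
    k=(Z<.03)&(Z>.006)&(s>a+.03)&(s<b+.03)&(abs(x)<.06); print((a+b)/2,np.percentile(x[k],[2,98]))
E
```

```text
green s 0.1607 terra s -0.1632 mid -0.0012 | slope 0.0629 z@mid 0.0887 npts 821 potz 0.1366 0.1173
green s 0.1607 terra s -0.1630 mid -0.0011 | slope 0.0634 z@mid 0.0888 npts 817 potz 0.1384 0.1177
both 48 0.07012428695655826 0.062067925157781347 0.07812441590723869 3.139932233955539e-05 0.06712523954992011
x+ 23 0.07006752299076069 0.062067925157781347 0.0780685343148705 0.019266595110310106 0.06742198535092393
x- 25 0.070176509805092 0.06359867084288867 0.07812441590723869 -0.017664980802593353 0.06685223341299658
base rect ((629.4384155273438, 75.98838806152344), (279.2339172363281, 85.2260513305664), 87.3963394165039)
-0.0669144448316736 0.20691527492435763 0.07000041504634202 -0.040672007710751225 0.043128553891384744
-0.03 [-0.04030725  0.0417997 ]
0.16999999999999998 [-0.03985696  0.04259096]
```

Emit:
{"api": "servo_tool", "payload": {"rows": [[[0.023, -0.045, 0], 0.04], [[0.023, -0.045, 0], 0.04], [[0.023, -0.045, 0], 0.04], [[0.023, -0.045, 0], 0.04], [[0.023, -0.045, 0], 0.04], [[0.023, -0.045, 0], 0.04], [[0.023, -0.045, 0], 0.04], [[0.023, -0.045, 0], 0.04], [[0.023, -0.045, 0], 0.03], [[0.023, -0.045, 0], 0.03]], "claw": -0.3}}

```text
t: 1.4
tcp_pos: [0.4944, 0.146, 0.2317]
ee_rot: [0.063, 3.14, 0.001]
force: [1.4, 1.4, 0.0]
width: 0.349
grasp_force: 0.0
```

Emit:
{"api": "servo_tool", "payload": {"rows": [[[0.021, -0.04, 0], 0], [[0.021, -0.04, 0], 0], [[0.021, -0.04, 0], 0], [[0.021, -0.04, 0], 0], [[0.021, -0.04, 0], 0], [[0.0217, -0.04, 0], 0], [[0, 0, -0.035], 0], [[0, 0, -0.035], 0], [[0, 0, -0.02], 0], [[0, 0, 0], 0]]}}

```text
t: 2.4
tcp_pos: [0.6178, -0.0919, 0.1378]
ee_rot: [-0.065, -3.133, -0.001]
force: [1.1, -0.1, -0.3]
width: 0.347
grasp_force: 0.0
```

```bash
python3 - <<'E'
from h import *
s=ctrl.sense(); print(s['t'],s['tcp_pos'],s['ee_rot'],s['width'])
im,d,K,T=grab('wrist'); cv2.imwrite('pics/w1.png',im)
w=cloud(d,K,T); Z=w[...,2]
g=(abs(w[...,0]-.621)<.02)&(abs(w[...,1]+.094)<.025)&(Z>.1)&(Z<.13)
print(g.sum(), w[g].mean(0) if g.any() else '', np.percentile(w[g],[2,98],axis=0) if g.any() else '')
E
```

```text
2.4 [ 0.61783038 -0.09190536  0.13780552] [-6.54786224e-02 -3.13312526e+00 -1.34577459e-03] 0.34743700809206574
1171 [ 0.61775698 -0.09305383  0.11604966] [[ 0.61296605 -0.09974904  0.10099889]
 [ 0.62612417 -0.08650415  0.1211198 ]]
```

View pics/w1.png

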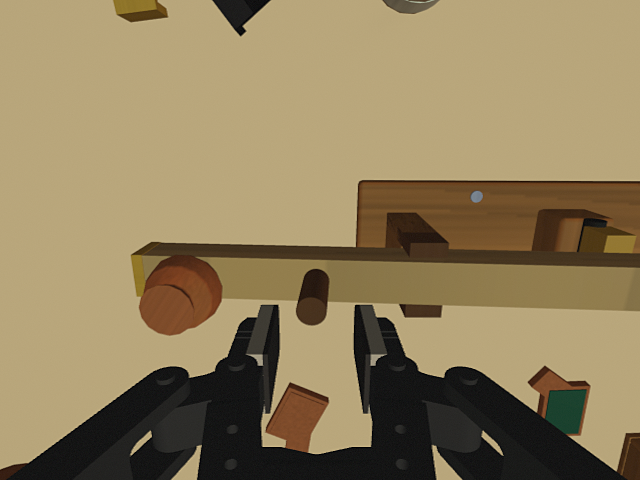

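The wrist view shows the peg (312,297) centred between the open fingers, with terracotta pot at (180,295) clear of them. I'll go down and start pushing +y.

Emit:
{"api": "servo_tool", "payload": {"rows": [[[0.002, 0, -0.018], 0], [[0, 0, -0.016], 0], [[0, 0, 0], 0], [[0.0005, 0.01, 0], 0], [[0.0005, 0.01, 0], 0], [[0.0005, 0.01, 0], 0], [[0.0005, 0.01, 0], 0], [[0, 0, 0], 0]]}}

```text
t: 3.25
tcp_pos: [0.6265, -0.0533, 0.1103]
ee_rot: [0.064, 3.135, -0.006]
force: [-0.2, -3.5, 4.2]
width: 0.351
grasp_force: 2.0
```

```bash
python3 - <<'E'
from h import *
s=ctrl.sense(); print(s['t'],s['tcp_pos'],s['force'],s['width']); report(2)
E
```

```text
3.25 [ 0.62645277 -0.05327541  0.11026088] [-0.19494806 -3.47931042  4.17224054] 0.3511157842800721h.py:15: RuntimeWarning: Mean of empty slice
  return im,np.nanmean(D,0),K,T
Traceback (most recent call last):
  File "h.py", line 32, in report
    f=np.polyfit(s[m],z[m],1); r=z[m]-np.polyval(f,s[m]); i=np.where(m)[0]; m[i[abs(r)>.008]]=False
TypeError: expected non-empty vector for x
```

```bash
cat >> h.py <<'E'
def report(n=3,tcp=True,save=None):
    im,w,c,s,x,z,top,green,ter=rail(n)
    if save: cv2.imwrite(save,im)
    st=ctrl.sense()
    gs=s[green]; g=(np.percentile(gs,3)+np.percentile(gs,97))/2; mid=g-.162
    m=top&np.isfinite(z)&(s>g-.36)&(s<g-.025)&(z<.112)&(c.sum(1)>200)&(c[:,2]>c[:,0]+10)
    m&=~(abs(s-(mid-.1))<.02)
    for t in(.012,.008,.006,.006):
        f=np.polyfit(s[m],z[m],1); i=np.where(m)[0]; m[i[abs(z[m]-np.polyval(f,s[m]))>t]]=False
    print('t %.2f tcp'%st['t'],st['tcp_pos'].round(4),'F',np.round(st['force'],1),'| mid-ledge %.4f (init -.0715) slope %.4f (init .063) z@ledge %.4f n %d greenz %.4f'%(mid-.070,f[0],np.polyval(f,.070),m.sum(),np.median(z[green])))
    return f
E
python3 - 2>/dev/null <<'E'
from h import *
report(3,save='pics/t1.png')
E
```

```text
t 3.50 tcp [ 0.6255 -0.0531  0.1086] F [ 0.8 -5.6  4.6] | mid-ledge -0.0354 (init -.0715) slope 0.0653 (init .063) z@ledge 0.0934 n 641 greenz 0.1312
```

Emit:
{"api": "servo_tool", "payload": {"rows": [[[0.0003, 0.006, 0], 0], [[0.0003, 0.006, 0], 0], [[0.0003, 0.006, 0], 0], [[0, 0, 0], 0], [[0, -0.007, 0], 0], [[0, 0, 0], 0], [[0, 0, 0], 0], [[0, 0, 0], 0], [[0, 0, 0], 0]]}}

```text
t: 4.4
tcp_pos: [0.625, -0.0398, 0.1068]
ee_rot: [-0.064, -3.14, -0.002]
force: [-0.3, 0.9, 0.8]
width: 0.347
grasp_force: 0.0
```

```bash
python3 - 2>/dev/null <<'E'
from h import *
report(3,save='pics/t2.png')
E
```

```text
t 4.55 tcp [ 0.6252 -0.0406  0.1072] F [-0.7 -0.2  0.2] | mid-ledge -0.0199 (init -.0715) slope 0.0636 (init .063) z@ledge 0.0934 n 632 greenz 0.1312
```

Emit:
{"api": "servo_tool", "payload": {"rows": [[[0.0003, 0.007, 0], 0], [[0.0003, 0.005, 0], 0], [[0.0003, 0.005, 0], 0], [[0, 0, 0], 0], [[0, -0.007, 0], 0], [[0, 0, 0], 0], [[0, 0, 0], 0], [[0, 0, 0], 0], [[0, 0, 0], 0]]}}

```text
t: 5.45
tcp_pos: [0.6261, -0.0304, 0.1071]
ee_rot: [-0.064, -3.141, -0.001]
force: [-0.4, 0.4, 0.7]
width: 0.349
grasp_force: 0.0
```

```bash
python3 - 2>/dev/null <<'E'
from h import *
report(3,save='pics/t3.png')
E
```

```text
t 5.60 tcp [ 0.6261 -0.0309  0.1073] F [-0.4  0.6  0.4] | mid-ledge -0.0084 (init -.0715) slope 0.0614 (init .063) z@ledge 0.0932 n 640 greenz 0.1323
```

Emit:
{"api": "servo_tool", "payload": {"rows": [[[0.0003, 0.007, 0], 0], [[0.0003, 0.005, 0], 0], [[0.0003, 0.003, 0], 0], [[0, 0, 0], 0], [[0, -0.007, 0], 0], [[0, 0, 0], 0], [[0, 0, 0], 0], [[0, 0, 0], 0], [[0, 0, 0], 0]]}}

```text
t: 6.5
tcp_pos: [0.627, -0.0224, 0.1071]
ee_rot: [-0.064, -3.141, -0.001]
force: [-0.2, 0.6, -0.4]
width: 0.351
grasp_force: 0.0
```

```bash
python3 - 2>/dev/null <<'E'
from h import *
report(3)
E
```

```text
t 6.65 tcp [ 0.6271 -0.0229  0.1073] F [-0.4  0.1  0.7] | mid-ledge 0.0004 (init -.0715) slope 0.0610 (init .063) z@ledge 0.0932 n 642 greenz 0.1320
```

Emit:
{"api": "servo_tool", "payload": {"rows": [[[0, 0.007, 0], 0], [[0, 0.005, 0], 0], [[0, 0.003, 0], 0], [[0, 0, 0], 0], [[0, -0.007, 0], 0], [[0, 0, 0], 0], [[0, 0, 0], 0], [[0, 0, 0], 0], [[0, 0, 0], 0]]}}

```text
t: 7.55
tcp_pos: [0.6269, -0.0143, 0.1071]
ee_rot: [-0.064, -3.141, -0.001]
force: [0.1, -0.2, 0.2]
width: 0.346
grasp_force: 0.0
```

```bash
python3 - 2>/dev/null <<'E'
from h import *
report(3)
E
```

```text
t 7.70 tcp [ 0.627  -0.0149  0.1073] F [-0.1  0.7 -0.8] | mid-ledge 0.0072 (init -.0715) slope 0.0603 (init .063) z@ledge 0.0931 n 641 greenz 0.1319
```

Emit:
{"api": "servo_tool", "payload": {"rows": [[[0.0003, 0.007, 0], 0], [[0.0003, 0.005, 0], 0], [[0, 0.003, 0], 0], [[0, 0, 0], 0], [[0, -0.007, 0], 0], [[0, 0, 0], 0], [[0, 0, 0], 0], [[0, 0, 0], 0], [[0, 0, 0], 0]]}}

```text
t: 8.6
tcp_pos: [0.6276, -0.0063, 0.1071]
ee_rot: [-0.064, -3.141, -0.001]
force: [-0.5, 0.7, -0.2]
width: 0.358
grasp_force: 0.0
```

```bash
python3 - 2>/dev/null <<'E'
from h import *
report(3)
E
```

```text
t 8.75 tcp [ 0.6276 -0.0069  0.1072] F [-0.3  0.2 -0.6] | mid-ledge 0.0166 (init -.0715) slope 0.0062 (init .063) z@ledge 0.0929 n 636 greenz 0.1331
```

Emit:
{"api": "servo_tool", "payload": {"rows": [[[0.0003, 0.007, 0], 0], [[0.0003, 0.005, 0], 0], [[0.0003, 0.005, 0], 0], [[0, 0.003, 0], 0], [[0, 0, 0], 0], [[0, -0.007, 0], 0], [[0, 0, 0], 0], [[0, 0, 0], 0], [[0, 0, 0], 0], [[0, 0, 0], 0]]}}

```text
t: 9.75
tcp_pos: [0.6284, 0.0066, 0.1071]
ee_rot: [-0.064, -3.14, -0.001]
force: [0.3, -0.6, -0.1]
width: 0.35
grasp_force: 0.0
```

```bash
python3 - 2>/dev/null <<'E'
from h import *
report(3)
E
```

```text
t 9.90 tcp [0.6285 0.0061 0.1072] F [-0.   0.1  0.4] | mid-ledge 0.0288 (init -.0715) slope -0.0334 (init .063) z@ledge 0.0929 n 623 greenz 0.1257
```

Emit:
{"api": "servo_tool", "payload": {"rows": [[[0.0003, 0.007, 0], 0], [[0, 0.005, 0], 0], [[0, 0, 0], 0], [[0, -0.007, 0], 0], [[0, 0, 0], 0], [[0, 0, 0], 0], [[0, 0, 0], 0], [[0, 0, 0], 0], [[0, 0, 0], 0], [[0, 0, 0], 0]]}}

```text
t: 10.9
tcp_pos: [0.6288, 0.0109, 0.1073]
ee_rot: [-0.065, -3.141, -0.0]
force: [-0.5, 0.5, -0.3]
width: 0.354
grasp_force: 0.0
```

```bash
python3 - 2>/dev/null <<'E'
from h import *
report(3); report(3)
E
```

```text
t 11.05 tcp [0.6288 0.0109 0.1073] F [ 0.1 -0.2  0.3] | mid-ledge 0.0369 (init -.0715) slope -0.0588 (init .063) z@ledge 0.0930 n 631 greenz 0.1208
t 11.20 tcp [0.6288 0.0108 0.1073] F [0.4 0.3 0.2] | mid-ledge 0.0367 (init -.0715) slope -0.0592 (init .063) z@ledge 0.0931 n 632 greenz 0.1210
```

Emit:
{"api": "servo_tool", "payload": {"rows": [[[0, -0.007, 0], 0], [[0, -0.004, 0], 0], [[-0.0004, -0.004, 0], 0], [[-0.0003, -0.003, 0], 0], [[0, 0, 0], 0], [[0, 0.008, 0], 0], [[0, 0, 0], 0], [[0, 0, 0], 0], [[0, 0, 0], 0], [[0, 0, 0], 0]]}}

```text
t: 12.2
tcp_pos: [0.6282, 0.0005, 0.1074]
ee_rot: [0.066, 3.141, -0.001]
force: [0.1, 0.1, 0.1]
width: 0.348
grasp_force: 0.0
```

```bash
python3 - 2>/dev/null <<'E'
from h import *
report(3); report(3)
E
```

```text
t 12.35 tcp [6.281e-01 6.000e-04 1.073e-01] F [-0.1 -1.  -0.9] | mid-ledge 0.0247 (init -.0715) slope -0.0191 (init .063) z@ledge 0.0928 n 625 greenz 0.1287
t 12.50 tcp [0.6281 0.0007 0.1073] F [ 0.5 -0.1  0.8] | mid-ledge 0.0241 (init -.0715) slope -0.0212 (init .063) z@ledge 0.0930 n 626 greenz 0.1281
```

Emit:
{"api": "servo_tool", "payload": {"rows": [[[0, -0.007, 0], 0], [[0, -0.003, 0], 0], [[0, -0.002, 0], 0], [[0, 0, 0], 0], [[0, 0.008, 0], 0], [[0, 0, 0], 0], [[0, 0, 0], 0], [[0, 0, 0], 0], [[0, 0, 0], 0], [[0, 0, 0], 0]]}}

```text
t: 13.5
tcp_pos: [0.6282, -0.0035, 0.1073]
ee_rot: [0.066, 3.141, -0.0]
force: [-0.5, 0.4, 0.9]
width: 0.351
grasp_force: 0.0
```

Emit:
{"api": "servo_tool", "payload": {"rows": [[[0, 0, 0], 0], [[0, 0, 0], 0], [[0, 0, 0], 0], [[0, 0, 0], 0], [[0, 0, 0], 0], [[0, 0, 0], 0], [[0, 0, 0], 0]]}}

```text
t: 14.2
tcp_pos: [0.6281, -0.0032, 0.1073]
ee_rot: [-0.065, -3.141, 0.0]
force: [0.5, 0.7, 0.2]
width: 0.354
grasp_force: 0.0
```

```bash
python3 - 2>/dev/null <<'E'
from h import *
report(4); report(4)
E
```

```text
t 14.40 tcp [ 0.6281 -0.0032  0.1073] F [0.4 0.7 0. ] | mid-ledge 0.0234 (init -.0715) slope -0.0132 (init .063) z@ledge 0.0929 n 631 greenz 0.1296
t 14.60 tcp [ 0.6281 -0.0032  0.1073] F [-0.6 -0.4  0.4] | mid-ledge 0.0237 (init -.0715) slope -0.0141 (init .063) z@ledge 0.0928 n 637 greenz 0.1295
```

Emit:
{"api": "servo_tool", "payload": {"rows": [[[0, -0.008, 0], 0], [[0, -0.003, 0], 0], [[0, -0.002, 0], 0], [[0, 0, 0], 0], [[0, 0.008, 0], 0], [[0, 0, 0], 0], [[0, 0, 0], 0], [[0, 0, 0], 0], [[0, 0, 0], 0], [[0, 0, 0], 0]]}}

```text
t: 15.6
tcp_pos: [0.6281, -0.0085, 0.1073]
ee_rot: [0.066, 3.141, -0.001]
force: [-0.5, -0.7, -0.5]
width: 0.352
grasp_force: 0.0
```

Emit:
{"api": "servo_tool", "payload": {"rows": [[[0, 0, 0], 0], [[0, 0, 0], 0], [[0, 0, 0], 0], [[0, 0, 0], 0], [[0, 0, 0], 0], [[0, 0, 0], 0], [[0, 0, 0], 0]]}}

```text
t: 16.3
tcp_pos: [0.6281, -0.0082, 0.1073]
ee_rot: [-0.066, -3.141, 0.0]
force: [0.6, -0.3, -0.4]
width: 0.346
grasp_force: 0.0
```

```bash
python3 - 2>/dev/null <<'E'
from h import *
report(4); report(4)
E
```

```text
t 16.50 tcp [ 0.6281 -0.0082  0.1073] F [-0.9 -0.1 -0.1] | mid-ledge 0.0170 (init -.0715) slope 0.0122 (init .063) z@ledge 0.0930 n 641 greenz 0.1345
t 16.70 tcp [ 0.6281 -0.0082  0.1073] F [0.2 0.2 0.5] | mid-ledge 0.0170 (init -.0715) slope 0.0132 (init .063) z@ledge 0.0928 n 645 greenz 0.1343
```

Emit:
{"api": "servo_tool", "payload": {"rows": [[[0, 0.007, 0], 0], [[0, 0.002, 0], 0], [[0, 0.0015, 0], 0], [[0, 0, 0], 0], [[0, -0.008, 0], 0], [[0, 0, 0], 0], [[0, 0, 0], 0], [[0, 0, 0], 0], [[0, 0, 0], 0], [[0, 0, 0], 0]]}}

```text
t: 17.7
tcp_pos: [0.6281, -0.0052, 0.1072]
ee_rot: [-0.065, -3.141, -0.001]
force: [-0.0, 0.1, -0.5]
width: 0.35
grasp_force: 0.0
```

Emit:
{"api": "servo_tool", "payload": {"rows": [[[0, 0, 0], 0], [[0, 0, 0], 0], [[0, 0, 0], 0], [[0, 0, 0], 0], [[0, 0, 0], 0], [[0, 0, 0], 0], [[0, 0, 0], 0]]}}

```text
t: 18.4
tcp_pos: [0.6281, -0.0057, 0.1073]
ee_rot: [-0.066, -3.141, 0.0]
force: [-0.5, 0.0, 0.3]
width: 0.352
grasp_force: 0.0
```

```bash
python3 - 2>/dev/null <<'E'
from h import *
report(4); report(4)
E
```

```text
t 18.60 tcp [ 0.6281 -0.0057  0.1073] F [-0.2 -0.2 -0.5] | mid-ledge 0.0179 (init -.0715) slope 0.0102 (init .063) z@ledge 0.0929 n 636 greenz 0.1342
t 18.80 tcp [ 0.6281 -0.0057  0.1073] F [-0.3 -0.3  0.6] | mid-ledge 0.0175 (init -.0715) slope 0.0102 (init .063) z@ledge 0.0929 n 635 greenz 0.1341
```

Emit:
{"api": "servo_tool", "payload": {"rows": [[[0, 0.007, 0], 0], [[0, 0.0015, 0], 0], [[0, 0.0012, 0], 0], [[0, 0, 0], 0], [[0, -0.008, 0], 0], [[0, 0, 0], 0], [[0, 0, 0], 0], [[0, 0, 0], 0], [[0, 0, 0], 0], [[0, 0, 0], 0]]}}

```text
t: 19.8
tcp_pos: [0.6281, -0.0035, 0.1072]
ee_rot: [-0.065, -3.141, -0.001]
force: [0.3, 0.3, 0.2]
width: 0.352
grasp_force: 0.0
```

Emit:
{"api": "servo_tool", "payload": {"rows": [[[0, 0, 0], 0], [[0, 0, 0], 0], [[0, 0, 0], 0], [[0, 0, 0], 0], [[0, 0, 0], 0], [[0, 0, 0], 0], [[0, 0, 0], 0]]}}

```text
t: 20.5
tcp_pos: [0.6281, -0.004, 0.1073]
ee_rot: [-0.066, -3.141, 0.0]
force: [0.0, -0.1, -0.2]
width: 0.349
grasp_force: 0.0
```

```bash
python3 - 2>/dev/null <<'E'
from h import *
report(4); report(4)
E
```

```text
t 20.70 tcp [ 0.6281 -0.004   0.1073] F [ 1.  -0.1 -0.2] | mid-ledge 0.0187 (init -.0715) slope 0.0049 (init .063) z@ledge 0.0927 n 635 greenz 0.1330
t 20.90 tcp [ 0.6281 -0.004   0.1073] F [ 0.6 -0.   0. ] | mid-ledge 0.0189 (init -.0715) slope 0.0042 (init .063) z@ledge 0.0929 n 631 greenz 0.1329
```

Emit:
{"api": "servo_tool", "payload": {"rows": [[[0, 0.007, 0], 0], [[0, 0.001, 0], 0], [[0, 0.0006, 0], 0], [[0, 0, 0], 0], [[0, -0.008, 0], 0], [[0, 0, 0], 0], [[0, 0, 0], 0], [[0, 0, 0], 0], [[0, 0, 0], 0], [[0, 0, 0], 0]]}}

```text
t: 21.9
tcp_pos: [0.6281, -0.003, 0.1072]
ee_rot: [-0.065, -3.141, -0.001]
force: [0.3, -0.1, 0.1]
width: 0.347
grasp_force: 0.0
```

Emit:
{"api": "servo_tool", "payload": {"rows": [[[0, 0, 0], 0], [[0, 0, 0], 0], [[0, 0, 0], 0], [[0, 0, 0], 0], [[0, 0, 0], 0], [[0, 0, 0], 0]]}}

```text
t: 22.5
tcp_pos: [0.6281, -0.0034, 0.1073]
ee_rot: [-0.066, -3.141, 0.0]
force: [0.5, 0.3, -0.9]
width: 0.349
grasp_force: 0.0
```

```bash
python3 - 2>/dev/null <<'E'
from h import *
report(4); report(4)
E
```

```text
t 22.70 tcp [ 0.6281 -0.0034  0.1073] F [-0.7  0.5  0.2] | mid-ledge 0.0211 (init -.0715) slope -0.0028 (init .063) z@ledge 0.0928 n 629 greenz 0.1313
t 22.90 tcp [ 0.6281 -0.0034  0.1073] F [ 0.3 -0.3 -0.1] | mid-ledge 0.0207 (init -.0715) slope -0.0046 (init .063) z@ledge 0.0930 n 631 greenz 0.1317
```

Emit:
{"api": "servo_tool", "payload": {"rows": [[[0, 0, 0.02], 0], [[0, 0, 0.03], 0], [[0, 0, 0.04], 0], [[0, 0, 0.02], 0], [[0, 0, 0], 0]]}}

```text
t: 23.4
tcp_pos: [0.6305, -0.0034, 0.2214]
ee_rot: [0.066, 3.132, 0.0]
force: [-0.2, 0.4, -0.6]
width: 0.348
grasp_force: 0.0
```

```bash
python3 - 2>/dev/null <<'E'
from h import *
report(4); print(ctrl.sense()['q'].round(2))
E
```

```text
t 23.60 tcp [ 0.627  -0.0034  0.2156] F [-0.6  0.4  1. ] | mid-ledge 0.0208 (init -.0715) slope -0.0035 (init .063) z@ledge 0.0930 n 669 greenz 0.1314
[-0.02  0.59 -0.01  1.51  0.01  1.04  1.49]
```

Emit:
{"api": "servo_tool", "payload": {"rows": [[[-0.018, -0.02, 0], -0.14], [[-0.018, -0.02, 0], -0.14], [[-0.018, -0.02, 0], -0.14], [[-0.018, -0.02, 0], -0.14], [[-0.018, -0.02, 0], -0.14], [[-0.018, -0.02, 0], -0.14], [[-0.018, -0.02, 0], -0.14], [[-0.018, -0.02, 0], -0.14], [[-0.018, -0.02, 0], -0.14], [[-0.01, -0.007, 0], -0.14]], "claw": 0.1}}

```text
t: 24.6
tcp_pos: [0.4533, -0.1927, 0.2162]
ee_rot: [-2.084, -2.348, 0.004]
force: [-0.1, 0.3, -0.3]
width: 0.547
grasp_force: 0.0
```

Emit:
{"api": "servo_tool", "payload": {"rows": [[[0, 0, -0.03], -0.13], [[0, 0, -0.04], 0], [[0, 0, 0], 0], [[0, 0, 0], 0]]}}

```text
t: 25.0
tcp_pos: [0.4555, -0.1902, 0.1467]
ee_rot: [-2.22, -2.219, 0.003]
force: [0.3, -0.3, -0.2]
width: 0.544
grasp_force: 0.0
```

```bash
python3 - 2>/dev/null <<'E'
from h import *
s=ctrl.sense(); print(s['t'],s['tcp_pos'],s['ee_rot'],s['width'])
im,d,K,T=grab('wrist'); cv2.imwrite('pics/w2.png',im)
w=cloud(d,K,T); Z=w[...,2]; hsv=cv2.cvtColor(im,cv2.COLOR_BGR2HSV)
near=(np.hypot(w[...,0]-.456,w[...,1]+.191)<.035)
red=near&((hsv[...,0]<8)|(hsv[...,0]>172))&(hsv[...,1]>120)&(Z>.015)
def r(n,m):
    P=w[m]; print(n,m.sum(),P.mean(0).round(4),np.percentile(P[:,2],[5,95]).round(4),cv2.minAreaRect((P[:,:2]*1000).astype(np.float32)))
r('red',red)
zt=np.percentile(Z[red],98); r('redtop',red&(Z>zt-.004)); print(zt)
r('plate',near&~red&(Z>.014)&(Z<.023))
report(3)
E
```

```text
25.0 [ 0.45547122 -0.19019422  0.14665812] [-2.22049408 -2.21859107  0.00260228] 0.5441307713085702
red 772 [ 0.4542 -0.1884  0.0526] [0.0285 0.0582] ((454.4252624511719, -191.78077697753906), (9.641602516174316, 24.518434524536133), 4.128520965576172)
redtop 578 [ 0.4544 -0.1912  0.0572] [0.056  0.0583] ((454.42572021484375, -191.7868194580078), (9.641602516174316, 24.506332397460938), 4.128520965576172)
0.058487574891737636
plate 1346 [ 0.4548 -0.1907  0.0191] [0.0175 0.0204] ((454.510498046875, -191.67025756835938), (39.00716781616211, 24.801929473876953), 4.401535511016846)
t 25.20 tcp [ 0.4571 -0.1909  0.1488] F [-0.1  0.  -0.6] | mid-ledge 0.0209 (init -.0715) slope -0.0038 (init .063) z@ledge 0.0928 n 870 greenz 0.1314
```

View pics/w2.png

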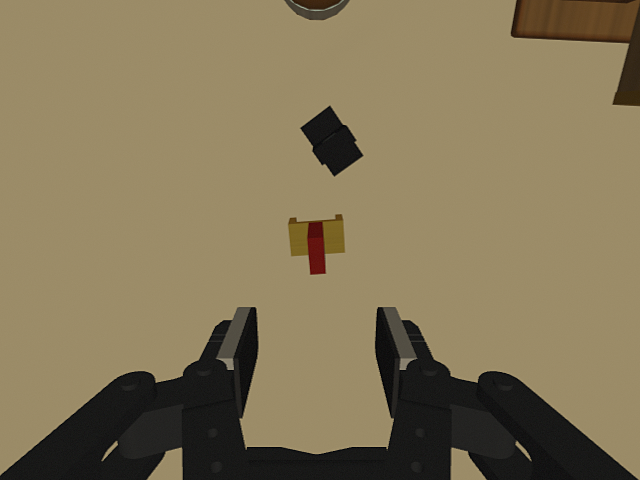

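The wrist view shows the brass clip with its red tab at (317,240), between the open fingers, and the black look-alike separate at (332,140). The clip is at (0.4544, -0.1917) with a yaw of about +4°. Its plate and tab sizes match.

Emit:
{"api": "servo_tool", "payload": {"rows": [[[-0.0027, -0.001, -0.03], 0.075], [[0, 0, -0.04], 0], [[0, 0, -0.03], 0], [[0, 0, -0.022], 0], [[0, 0, 0], 0], [[0, 0, 0], 0]]}}

```text
t: 25.8
tcp_pos: [0.4542, -0.1919, 0.0263]
ee_rot: [2.137, 2.301, 0.001]
force: [0.4, 0.2, 0.2]
width: 0.553
grasp_force: 0.0
```

Emit:
{"api": "servo_tool", "payload": {"rows": [[[0, 0, 0], 0], [[0, 0, 0], 0], [[0, 0, 0], 0], [[0, 0, 0], 0], [[0, 0, 0], 0], [[0, 0, 0], 0], [[0, 0, 0], 0]], "claw": -1}}

```text
t: 26.5
tcp_pos: [0.4544, -0.1917, 0.0265]
ee_rot: [2.136, 2.301, 0.002]
force: [0.1, 0.8, 6.8]
width: 0.106
grasp_force: 59.6
```

Emit:
{"api": "servo_tool", "payload": {"rows": [[[0, 0, 0.02], 0], [[0, 0, 0.04], 0], [[0, 0, 0.05], 0], [[0, 0, 0.05], 0], [[0.01, 0.02, 0.02], -0.04], [[0.023, 0.035, 0], -0.04], [[0.023, 0.035, 0], -0.038], [[0.023, 0.035, 0], 0], [[0.023, 0.035, 0], 0], [[0.023, 0.035, 0], 0]]}}

```text
t: 27.5
tcp_pos: [0.5788, 0.0053, 0.2055]
ee_rot: [-2.269, -2.172, 0.0]
force: [0.8, -0.2, -0.5]
width: 0.108
grasp_force: 58.5
```

Emit:
{"api": "servo_tool", "payload": {"rows": [[[0.023, 0.035, 0], 0], [[0.02, 0.03, 0], 0], [[0.006, 0.008, 0], 0], [[0, 0, 0], 0], [[0, 0, 0], 0]]}}

```text
t: 28.0
tcp_pos: [0.6266, 0.0746, 0.2052]
ee_rot: [2.272, 2.17, -0.003]
force: [-0.4, -1.1, 0.6]
width: 0.108
grasp_force: 58.6
```

```bash
python3 - 2>/dev/null <<'E'
from h import *
s=ctrl.sense(); print(s['t'],s['tcp_pos'],s['ee_rot'],s['width'],s['force'])
im,d,K,T=grab('wrist'); cv2.imwrite('pics/w3.png',im); np.savez('w3.npz',im=im,d=d,K=K,T=T)
w=cloud(d,K,T)
q=w[...,:2]-[0.625,0.0059]; s=q@RD; x=q@NX; Z=w[...,2]
top=(Z>.085)&(Z<.101)&(abs(x)<.03)&(s>-.01)&(s<.15)
for a in np.arange(.0,.15,.02):
    m=top&(s>a)&(s<a+.02)
    if m.sum()>30: print('s%.2f'%a,m.sum(),'x edges',np.percentile(x[m],[1,99]).round(4),'z',np.median(Z[m]).round(4))
br=(Z>.064)&(Z<.076)&(abs(x)>.0145)&(abs(x)<.024)&(abs(s-.07)<.02)
for n,m in(('x+',br&(x>0)),('x-',br&(x<0))): 
    if m.sum(): print(n,m.sum(),np.percentile(s[m],[2,50,98]).round(4),np.percentile(x[m],[2,98]).round(4),np.median(Z[m]))
report(3)
E
```

```text
28.0 [0.6265633  0.07457314 0.20519544] [ 2.27169689  2.1695187  -0.00339757] 0.10757337581964156 [-0.35807144 -1.113733    0.59433164]
s0.02 158 x edges [-0.0109  0.0127] z 0.0943
s0.04 954 x edges [-0.0108  0.0125] z 0.0943
s0.06 1012 x edges [-0.0106  0.0128] z 0.0942
s0.08 1092 x edges [-0.011   0.0126] z 0.0942
s0.10 1190 x edges [-0.0108  0.0129] z 0.0941
s0.12 1268 x edges [-0.0105  0.013 ] z 0.094
s0.14 660 x edges [-0.0103  0.0129] z 0.094
x+ 234 [0.0635 0.0719 0.0792] [0.0148 0.0216] 0.07024830874542942
x- 236 [0.0636 0.0722 0.0794] [-0.0218 -0.0148] 0.07019920588111073
t 28.20 tcp [0.6269 0.0745 0.2057] F [ 0.2 -0.1 -0.2] | mid-ledge 0.0207 (init -.0715) slope -0.0032 (init .063) z@ledge 0.0928 n 417 greenz 0.1314
```

View pics/w3.png

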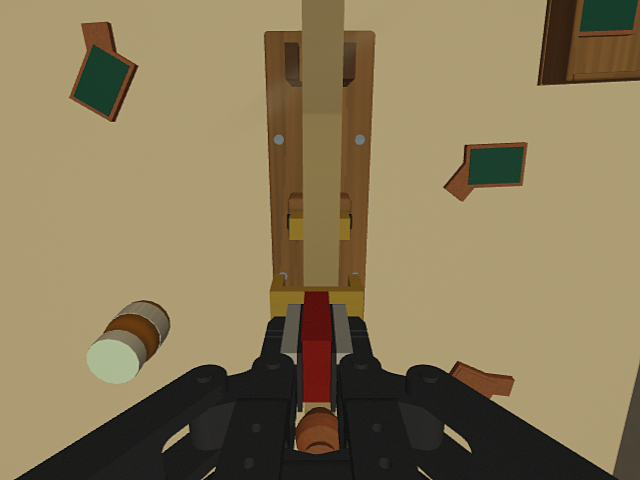

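The wrist view shows the clip held square, with its plate at (318,300), the rail level at z≈0.094 and the brass ledge at (320,228). I'll shift (+2, +3) mm and lower.

Emit:
{"api": "servo_tool", "payload": {"rows": [[[0.0022, 0.0027, 0], 0], [[0, 0, -0.03], 0], [[0, 0, -0.03], 0], [[0, 0, -0.01], 0], [[0, 0, 0], 0], [[0, 0, 0], 0]]}}

```text
t: 28.8
tcp_pos: [0.6306, 0.0791, 0.1364]
ee_rot: [2.269, 2.171, 0.002]
force: [-0.4, -0.0, 0.3]
width: 0.106
grasp_force: 58.6
```

```bash
python3 - 2>/dev/null <<'E'
from h import *
s=ctrl.sense(); print(s['t'],s['tcp_pos'],s['ee_rot'],s['force'])
im,d,K,T=grab('wrist'); cv2.imwrite('pics/w4.png',im[230:430,210:430].repeat(3,0).repeat(3,1))
w=cloud(d,K,T); q=w[...,:2]-[0.625,0.0059]; s=q@RD; x=q@NX; Z=w[...,2]
hsv=cv2.cvtColor(im,cv2.COLOR_BGR2HSV)
m=(Z>.112)&(Z<.126)&(abs(s-.071)<.03)&(abs(x)<.03)&(hsv[...,0]>15)&(hsv[...,0]<35)
print('plate',m.sum(),np.percentile(x[m],[1,99]),np.percentile(s[m],[1,99]),np.percentile(Z[m],[5,50,95]))
m=(Z>.085)&(Z<.1)&(abs(x)<.03)&(s>.085)&(s<.15); print('rail x',np.percentile(x[m],[1,99]))
E
```

```text
28.8 [0.63060701 0.07905624 0.13643616] [2.26894249 2.17079348 0.00230272] [-0.40077434 -0.04579692  0.29935258]
plate 413 [-0.01768361  0.02103066] [0.08265202 0.08572457] [0.11281431 0.12129759 0.12581285]
rail x [-0.01066317  0.01287026]
```

View pics/w4.png

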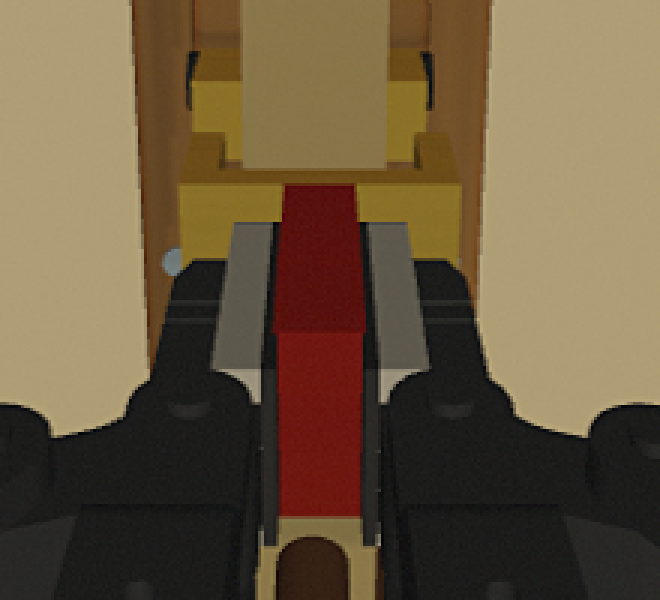

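The cheeks straddle the rail evenly in this view: rail at crop x 242–388, cheeks at 222 and 415. I'll lower slowly.

Emit:
{"api": "servo_tool", "payload": {"rows": [[[-0.0006, -0.0014, 0], 0], [[0, 0, -0.008], 0], [[0, 0, -0.008], 0], [[0, 0, -0.005], 0], [[0, 0, -0.003], 0], [[0, 0, 0], 0], [[0, 0, 0], 0]]}}

```text
t: 29.55
tcp_pos: [0.6291, 0.0779, 0.1112]
ee_rot: [2.27, 2.172, -0.0]
force: [0.3, -0.5, -0.3]
width: 0.108
grasp_force: 58.6
```

Emit:
{"api": "servo_tool", "payload": {"rows": [[[0, 0, -0.002], 0], [[0, 0, 0], 0]]}}

```text
t: 29.75
tcp_pos: [0.629, 0.0779, 0.1093]
ee_rot: [-2.27, -2.172, -0.0]
force: [-0.1, 0.8, 0.1]
width: 0.107
grasp_force: 58.6
```

Emit:
{"api": "servo_tool", "payload": {"rows": [[[0, -0.0007, -0.0015], 0], [[0, 0, 0], 0], [[0, 0, 0], 0]]}}

```text
t: 30.05
tcp_pos: [0.629, 0.0771, 0.1078]
ee_rot: [-2.27, -2.172, 0.0]
force: [0.4, -0.4, -0.2]
width: 0.105
grasp_force: 58.6
```

Emit:
{"api": "servo_tool", "payload": {"rows": [[[0, 0, -0.001], 0], [[0, 0, 0], 0], [[0, 0, 0], 0]]}}

```text
t: 30.35
tcp_pos: [0.629, 0.0772, 0.1068]
ee_rot: [-2.27, -2.172, 0.0]
force: [0.6, -0.3, -1.2]
width: 0.107
grasp_force: 58.6
```

```bash
python3 - 2>/dev/null <<'E'
from h import *
report(3)
E
```

```text
t 30.50 tcp [0.629  0.0772 0.1068] F [-0.8 -0.5 -0.7] | mid-ledge 0.0210 (init -.0715) slope -0.0026 (init .063) z@ledge 0.0929 n 445 greenz 0.1315
```

Emit:
{"api": "servo_tool", "payload": {"rows": [[[0, 0, -0.0007], 0], [[0, 0, 0], 0], [[0, 0, 0], 0]]}}

```text
t: 30.8
tcp_pos: [0.6291, 0.0771, 0.1066]
ee_rot: [2.27, 2.172, 0.0]
force: [-1.1, -0.2, 2.7]
width: 0.106
grasp_force: 59.2
```

Emit:
{"api": "servo_tool", "payload": {"rows": [[[0, 0, -0.0007], 0], [[0, 0, 0], 0], [[0, 0, 0], 0]]}}

```text
t: 31.1
tcp_pos: [0.6292, 0.0771, 0.1065]
ee_rot: [2.27, 2.172, 0.001]
force: [-2.1, -0.2, 6.2]
width: 0.106
grasp_force: 59.8
```

Emit:
{"api": "servo_tool", "payload": {"rows": [[[0, 0, 0.0009], 0], [[0, 0, 0], 0]]}}

```text
t: 31.3
tcp_pos: [0.6292, 0.0771, 0.1066]
ee_rot: [2.27, 2.172, 0.0]
force: [-0.1, -0.6, 4.3]
width: 0.103
grasp_force: 59.1
```

Emit:
{"api": "servo_tool", "payload": {"rows": [[[0, 0, 0], 0], [[0, 0, 0], 0], [[0, 0, 0], 0], [[0, 0, 0], 0], [[0, 0, 0], 0]], "claw": -0.3}}

```text
t: 31.8
tcp_pos: [0.629, 0.0772, 0.1061]
ee_rot: [-2.27, -2.172, 0.0]
force: [-0.1, 0.8, 0.7]
width: 0.348
grasp_force: 0.0
```

Emit:
{"api": "servo_tool", "payload": {"rows": [[[0, 0, 0.01], 0], [[0, 0, 0.025], 0], [[0, 0, 0.035], 0], [[0, 0, 0.04], 0], [[0, 0, 0.01], 0], [[0, 0, 0], 0], [[0, 0, 0], 0], [[0, 0, 0], 0], [[0, 0, 0], 0], [[0, 0, 0], 0]]}}

```text
t: 32.8
tcp_pos: [0.6286, 0.0772, 0.2251]
ee_rot: [-2.269, -2.171, 0.003]
force: [-1.1, 0.6, -0.1]
width: 0.348
grasp_force: 0.0
```

```bash
python3 - 2>/dev/null <<'E'
from h import *
report(3); report(3)
im,d,K,T=grab('wrist'); cv2.imwrite('pics/w5.png',im)
w=cloud(d,K,T); q=w[...,:2]-[0.625,0.0059]; s=q@RD; x=q@NX; Z=w[...,2]
n=(abs(s-.071)<.03)&(abs(x)<.035)
hsv=cv2.cvtColor(im,cv2.COLOR_BGR2HSV); 
for nm,m in(('tabtop',n&(Z>.13)&(Z<.145)&((hsv[...,0]<8)|(hsv[...,0]>172))),('plate',n&(Z>.096)&(Z<.104))): print(nm,m.sum(),np.percentile(s[m],[1,99]).round(4),np.percentile(x[m],[1,99]).round(4),np.median(Z[m]))
im,d,K,T=grab('scene'); cv2.imwrite('pics/s5.png',cv2.resize(im[190:330,230:400],(680,560),interpolation=cv2.INTER_CUBIC))
E
```

```text
t 32.95 tcp [0.6289 0.0772 0.2259] F [0.2 0.6 0.7] | mid-ledge 0.0210 (init -.0715) slope -0.0025 (init .063) z@ledge 0.0929 n 413 greenz 0.1313
t 33.10 tcp [0.629  0.0772 0.2262] F [ 0.3 -0.9  0.6] | mid-ledge 0.0207 (init -.0715) slope -0.0027 (init .063) z@ledge 0.0928 n 412 greenz 0.1316
tabtop 615 [0.0596 0.0835] [-0.0044  0.0049] 0.13718078781051998
plate 1375 [0.0592 0.0833] [-0.0187  0.0197] 0.09928575607513551
```

View pics/w5.png

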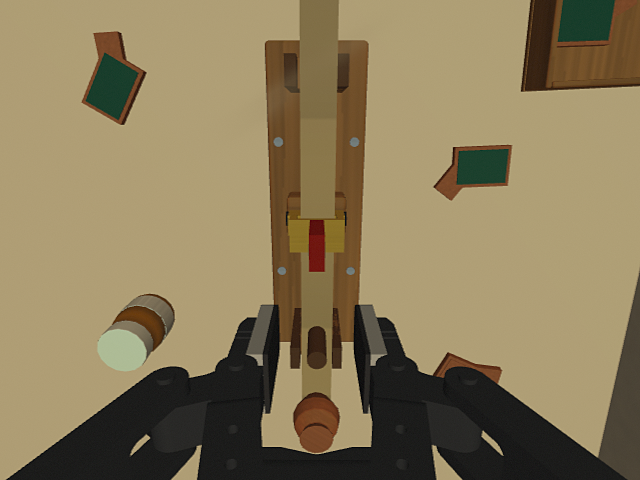

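The wrist view shows the clip astride the rail at (317,240), directly over the ledge. Its centre is at s=0.0714 m along the rail, the same as the ledge, and it is seated with its plate top at 0.099 m. I'll retreat and do a last check.

Emit:
{"api": "servo_tool", "payload": {"rows": [[[-0.03, 0.02, 0.03], 0], [[-0.04, 0.03, 0.03], 0], [[-0.03, 0.04, 0], 0], [[-0.01, 0.04, 0], 0], [[0, 0.04, 0], 0], [[0, 0.04, 0], 0], [[0, 0, 0], 0], [[0, 0, 0], 0], [[0, 0, 0], 0]]}}

```text
t: 34.1
tcp_pos: [0.5252, 0.2812, 0.2822]
ee_rot: [2.271, 2.169, -0.001]
force: [0.1, 0.1, 0.7]
width: 0.357
grasp_force: 0.0
```

```bash
python3 - 2>/dev/null <<'E'
from h import *
report(4,save='pics/t9.png'); report(4)
a=cv2.imread('pics/top0.png').astype(int); b=cv2.imread('pics/t9.png').astype(int)
D=(abs(a-b).sum(2)>60).astype(np.uint8); n,_,st,c=cv2.connectedComponentsWithStats(D)
for i in range(1,n):
    if st[i,4]>15: print(st[i],c[i].round())
E
```

```text
t 34.30 tcp [0.5252 0.2814 0.2823] F [ 0.2  0.2 -0.2] | mid-ledge 0.0212 (init -.0715) slope -0.0033 (init .063) z@ledge 0.0930 n 809 greenz 0.1318
t 34.50 tcp [0.5249 0.2825 0.2821] F [ 0.2 -0.2 -0.5] | mid-ledge 0.0209 (init -.0715) slope -0.0033 (init .063) z@ledge 0.0929 n 801 greenz 0.1316
[220 203  42  17 466] [238. 211.]
[263 206  20  17 222] [272. 214.]
[287 209  31  12  90] [300. 213.]
[281 210   8   6  17] [285. 211.]
[308 214  11   6  64] [313. 216.]
[346 214  84  20 747] [398. 224.]
[  107   222   103   258 18300] [162. 345.]
[307 222  11   4  17] [312. 223.]
[415 286  17  17 219] [422. 294.]
[   0  366   76   55 1837] [ 39. 394.]
[  0 387  15  39 276] [  6. 406.]
[  0 440  41  40 549] [ 17. 464.]
```

The rail is steady and within about 0.005 rad of level. The clip is squarely over the ledge, and of the bystanders in the clear part of the top view none has moved. I'm handing in.

```bash
python3 -c "
from plant import ctrl; print(ctrl.finish_job())"
```

```text
the job is handed in; nothing more can be done
None
```

I handed the job in at about 34.5 s: the rail tipped to the green-pot side, was eased back to balance within about 0.005 rad of level, and has the red-tabbed clip seated astride it over the ledge, with the arm clear; the hand-in returned no verdict.

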